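Draw the vanity mirror out of its tray slot and stand it in the bamboo stand

TASK

Slide the brass-framed mirror straight up out of its slot in the smoked acrylic tray, lower it by its top edge into the groove of the bamboo stand until its foot rests on the groove's floor, about in the middle along the groove's length, and only then let it go. It may lean to either side of the groove. Leave the green and the rose palettes standing in their slots, and do not let the mirror topple.

Things in the scene. Friction and masses are not known exactly. Their poses are not given: they have to be found in the camera images.
- mirror_center (a point): Centre of the loose brass-framed mirror: 10 mm thick (its x), 90 wide (y), 120 tall (z, up), 0.18 kg. Stands upright in one of three slots (along its y, 60 mm apart) of the upper of two fixed stacked smoked acrylic trays. Slot 16 mm wide, 40 deep; floor 56 mm, wall tops 96 mm, mirror's top edge 176 mm above the dresser top. Palettes in the other slots end 50 mm lower than the mirror.
- groove (a point): Middle of the groove's floor in the fixed bamboo stand (80 x 130 mm, 54 tall, on the dresser top). z up; the groove runs along y for 130 mm, open at both ends. Floor 14 mm above the dresser top, 18 mm wide; sides flare to a 34 mm wide mouth 40 mm above the floor. A mirror let go in it leans up to about 22 degrees either way and stays.
- green_palette_center (a point): Centre of the green make-up palette, a plate 12 mm thick (x), 80 mm wide (y), 70 mm tall (z), standing loose in another slot of the same tray; to be left there.
- rose_palette_center (a point): Centre of the rose-pink make-up palette, a plate 12 mm thick (x), 80 mm wide (y), 70 mm tall (z), standing loose in another slot of the same tray; to be left there.
There are look-alikes about, which are no part of the job. What is meant by the part that bears mirror_center is not blue, orange or purple, and is the larger of those in its own colour.

How it is judged:
By the outcome, as a careful person would: the job done as asked, in the order asked, and still so for the second after the job is handed in, with the robot touching nothing.
It also fails if it takes over 38 s, if anything falls off the work surface, if the arm or the gripper's body presses on something with over 40 N, if the wrist force passes 120 N, or if a joint passes its speed limit or range.

ROBOT

A 7-joint arm with a two-finger parallel gripper is mounted at the origin on the work surface. World frame = base frame: x ahead of the robot, y to its left, z up, the work surface at z = 0. Lengths are in m, angles in degrees, forces in N, time in s.
With the tool pointing down it reaches from about 0.425 to 0.95 m from the base axis. Payload 16.7 kg.
Tool frame: the origin (TCP) lies on the centre line of the jaws, within the pads' length; the fingertips stand 11 mm ahead of it and the grasp point (between the pads) lies 8 mm behind it; z points along the fingers, y is the line along which they close (so a half turn about z gives the same grasp; the last joint's range is limited). The gripper opens to 94 mm and grips with 3 to 60 N. Pads are 16 mm wide; open, the fingers measure 119 mm over their backs; the gripper's body (75 mm by 177 mm) begins 78 mm behind the grasp point.
Start: joints at [66.32, 24.414, 4.234, 92.017, -1.954, 63.644, -3.845], TCP at [0.176, -0.652, 0.216] pointing down, gripper open.
Joint ranges: [-163.25, 163.25], [-28.42, 122.38], [-70.27, 78.77], [12.13, 141.07], [-58.53, 238.53], [9.26, 117.41], [-156.51, 156.51]. Speed limits (degrees/s): [108.29, 108.29, 136.94, 136.94, 172.46, 172.46, 172.46].

INTERFACE

Orientations are given as [roll, pitch, yaw] about the fixed x, y, z axes, in that order (R = Rz(yaw) Ry(pitch) Rx(roll)).
In Python, from bench import env, optics gives the robot as it stands.
- The arm moves only by the tool drive_tool, never from a script. Its argument "motion" is one flat list of numbers, 7 for each row, row after row: the shift along the world's x, y, z in m, then the turn, a rotation vector about the world's x, y, z in rad, then the opening, from 0 (shut) to 1 (fully open). A call has exactly 5 rows; each row shifts and turns the commanded pose from where the row before left it; what a row does not reach is not made up. A row lasts 1/12 s, in which the tool goes at most 41.7 mm and 7.16 degrees, less where a joint would pass 70% of its speed; a pose out of reach is approached as far as the arm can. A call is refused whole if a number of a shift passes 0.0417 or a number of a turn 0.125, either way. A call with a gripper value outside its range is refused whole. The fingers move at their own pace and stop on an object; "force" is the grip in N (left out, the last holds). Time passes only in rows, so rows that do not move let the fingers close, or fill a call up. It gives the time, the measured TCP pose, the force, the opening and the grip force at its end, in the units of the state.
- env.state(): the state, without advancing time (a new reading comes with each control period).
- optics.capture(name): name is "scene" or "top" or "wrist"; returns (picture, depth): 480x640x3 uint8, blue, green, red; 480x640 float32, m along the optical axis (not along the pixel's ray), 0 where there is no reading.
- optics.camera_info(name): a dict with "fov_y" (degrees; the focal length in pixels is half the picture's height over the tangent of half this angle, whatever the lens; pixels are square), "cx", "cy" (the principal point, pixels), "R" (3x3) and "t" (3): a world point X has camera coordinates R X + t; the wrist camera has in their place "T_tool_cam" (4x4, takes a point from camera to tool coordinates, whose origin is the TCP and whose axes are the flange's). Camera axes: x right, y down, z forward; pixel columns grow to the right and rows downward; lengths in m; the calibration is good to about 2 mm. A picture is of the moment at which its call begins: read the wrist's pose just before it. camera_info takes no time and is no camera call.
- env.job_done(): hands the job in; it is judged then, once.
The state is a dict: "clock": time; "joint_pos": joint angles; "qvel": joint speeds; "effort": joint torques, N m; "ee_pos": TCP position; "tool_rot": TCP orientation; "ft_force": force on the tool from outside, world axes, zero at the start; "ft_torque": the same for the moment, N m; "grip_width": finger opening in m; "grip_force": force on a finger pad.
Only numpy, scipy, OpenCV 4.12 (cv2) and the standard library are available. Lean on these libraries where they do the work, as an engineer would, in place of code of your own. Each camera call takes 0.05 s, during which the arm holds its last target. There are 200 camera calls.

## Working session

There is one attempt and no reset: what is moved stays moved. The work goes in short steps, Python scripts to look and compute and a tool call to move; the robot and the scene stay as the last step left them, time stands still between calls to the robot, and variables do not carry over. Pictures are saved under pics/ and viewed, at most 10 in all, crops included, and the job is handed in when it is done.

Besides the shell and the picture viewer there is one more tool, called after "Emit:" as name(argument=value, ...) on one line, values as JSON. drive_tool: Moves the arm, as the interface text tells. Its arguments: {"type":"object","properties":{"motion":{"type":"array","items":{"type":"number"}},"force":{"type":"number"}},"required":["motion"]}

```bash
mkdir -p pics; cat > h.py <<'E'
import numpy as np, cv2
from bench import env, optics
from scipy.spatial.transform import Rotation as Ro
def cloud(name):
    s=env.state(); im,d=optics.capture(name); c=optics.camera_info(name)
    f=240/np.tan(np.radians(c["fov_y"]/2)); v,u=np.mgrid[:480,:640]
    P=np.stack([(u-c["cx"])/f*d,(v-c["cy"])/f*d,d],-1)
    if "R" in c: W=(P-np.array(c["t"]))@np.array(c["R"])
    else:
        T=np.array(c["T_tool_cam"]); R=Ro.from_euler("xyz",s["tool_rot"],degrees=True).as_matrix()
        W=(P@T[:3,:3].T+T[:3,3])@R.T+np.array(s["ee_pos"])
    W[d==0]=np.nan
    return im,d,W
E
python3 - <<'E'
from h import *
print(env.state())
for n in ("scene","top"):
    im,d,W=cloud(n); cv2.imwrite(f"pics/{n}0.png",im); np.savez(f"{n}0.npz",im=im,d=d,W=W)
    c=optics.camera_info(n);print({k:c[k] for k in c if k!='R'}, (d==0).mean())
E
```

```text
{'clock': 0.0, 'joint_pos': array([66.32067379, 24.44844077,  4.23049245, 92.05512652, -1.95386453,
       63.64311263, -3.84423141]), 'qvel': array([ 0.06903736, -0.07811518, -0.0291152 ,  0.04338644, -0.06728484,
        0.03430134,  0.07111579]), 'effort': array([ 6.92601679e-04, -9.35829878e+01,  3.66690069e+00, -4.54191506e+01,
       -4.88993141e-02,  2.04257324e-02,  1.42545409e-04]), 'ee_pos': array([ 0.17585478, -0.65122163,  0.21576703]), 'tool_rot': array([-1.79925618e+02,  5.01610955e-03,  1.51127509e+01]), 'ft_force': array([ 0.57249774,  0.25666343, -0.12663391]), 'ft_torque': array([-0.02737347,  0.01078122, -0.04064853]), 'grip_force': 0.0, 'grip_width': 0.09436871521026925}
{'fov_y': 43.42640752289825, 'cx': 314.9477690161209, 'cy': 232.35186792277597, 't': array([ 0.42707834, -0.15186494,  1.33251525])} 0.004208984375
{'fov_y': 49.41629693184527, 'cx': 322.6888714797857, 'cy': 239.75842362993168, 't': array([-0.00324196,  0.48998487,  1.06665255])} 0.004091796875
```

View pics/scene0.png

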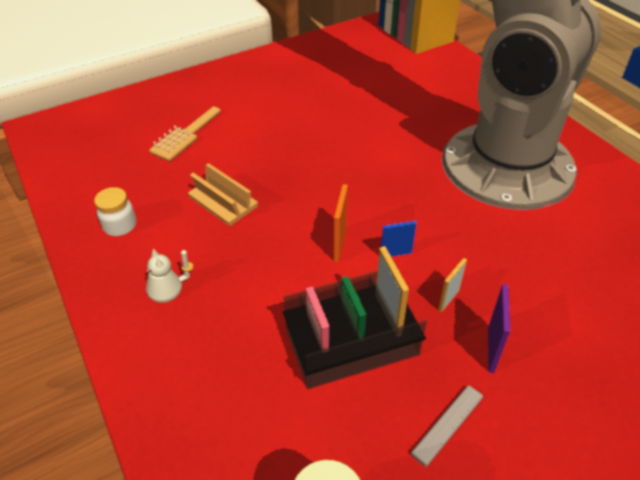

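View pics/top0.png

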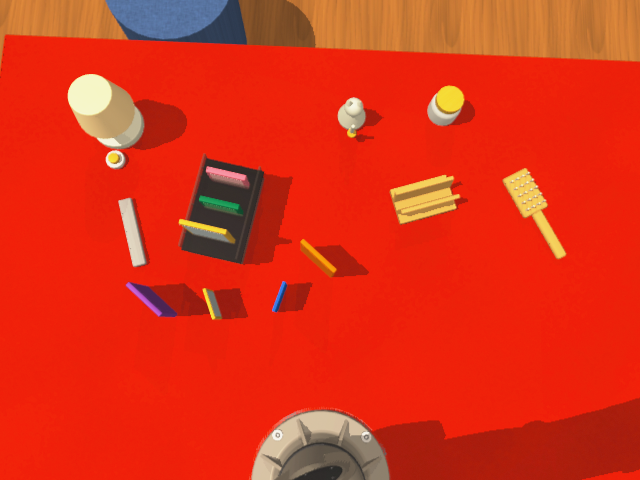

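Scene view: the brass-framed plate in the black tray is at (392,288), with a smaller brass look-alike at (452,285) and orange, blue and purple plates at (341,222), (398,238) and (499,328). The bamboo stand is at (223,193). In the top view, the mirror's top edge runs (180,223)-(227,233), the small brass plate is at (212,303) and the stand at (423,200). The mirror is the larger brass plate, the one in the tray. I'll confirm it with a crop and measure.

```bash
python3 - <<'E'
from h import *
im=cv2.imread("pics/scene0.png"); cv2.imwrite("pics/crop1.png",cv2.resize(im[170:400,270:530],None,fx=3,fy=2.6)[:598,:780])
S=np.load("scene0.npz")["W"].reshape(-1,3);T=np.load("top0.npz")["W"].reshape(-1,3)
# table z
for n,W in (("scene",S),("top",T)):
    m=np.abs(W[:,2])<.02; print(n,"table z",np.nanmedian(W[m,2]))
def rect(P,l):
    r=cv2.minAreaRect(P[:,:2].astype(np.float32)); b=cv2.boxPoints(r)
    e=max([b[1]-b[0],b[2]-b[1]],key=np.linalg.norm)
    print(l,len(P),"c",np.round(r[0],4),"size",np.round(r[1],4),"long yaw",np.degrees(np.arctan2(e[1],e[0])).round(1),"z",np.percentile(P[:,2],[1,50,99]).round(4))
for n in ("scene","top"):
    z=np.load(n+"0.npz"); W=z["W"];
    ok=np.isfinite(W[...,2])&(W[...,2]>.03)&(W[...,0]>.25)&(W[...,0]<1.1)&(np.abs(W[...,1])<.6)
    k,L,st,_=cv2.connectedComponentsWithStats(ok.astype(np.uint8))
    for i in range(1,k):
        if st[i,4]>80: rect(W[L==i],f"{n} {st[i,:4]}")
    hi=ok&(W[...,2]>.135)&(W[...,2]<.19)
    k,L,st,_=cv2.connectedComponentsWithStats(hi.astype(np.uint8))
    for i in range(1,k):
        if st[i,4]>20: rect(W[L==i],f"{n} HI {st[i,:4]}")
E
```

```text
scene table z 0.00011072858233384425
top table z 0.002387832519926631
scene [205 164  45  39] 590 c [ 0.5771 -0.2162] size [0.0163 0.1358] long yaw -73.7 z [0.0303 0.0462 0.0568]
scene [190 173  48  38] 427 c [ 0.6148 -0.2029] size [0.0136 0.1329] long yaw -70.8 z [0.0306 0.0504 0.0563]
scene [333 184  14  69] 603 c [0.4492 0.021 ] size [0.0914 0.0109] long yaw 48.7 z [0.032  0.0959 0.1224]
scene [ 94 188  39  39] 1156 c [ 0.8038 -0.2519] size [0.0661 0.0657] long yaw 27.5 z [0.031  0.0684 0.0785]
scene [282 221 145 158] 11597 c [0.4975 0.1785] size [0.2283 0.2828] long yaw -11.2 z [0.0323 0.0765 0.176 ]
scene [146 249  30  43] 846 c [ 0.7808 -0.0415] size [0.052  0.0404] long yaw 8.4 z [0.0304 0.0635 0.0956]
scene [181 250  12  23] 148 c [ 0.7314 -0.0455] size [0.0184 0.0185] long yaw -87.4 z [0.0339 0.0472 0.0807]
scene [440 258  26  45] 466 c [0.351  0.2324] size [0.0678 0.0085] long yaw 21.6 z [0.0307 0.0671 0.0869]
scene [490 284  20  80] 1076 c [0.3555 0.3485] size [0.0931 0.0112] long yaw 50.0 z [0.0329 0.095  0.1216]
scene [295 460  64  20] 916 c [0.7256 0.4427] size [0.025 0
[... 822 characters left out ...]
752 -0.212 ] size [0.013  0.1308] long yaw -72.5 z [0.0324 0.0552 0.0593]
top [300 239  37  38] 442 c [0.4462 0.0224] size [0.0898 0.0112] long yaw 49.0 z [0.0315 0.119  0.1259]
top [272 281  15  31] 165 c [0.3672 0.0977] size [0.0074 0.0623] long yaw -17.8 z [0.0339 0.0848 0.0902]
top [126 282  48  35] 629 c [0.353  0.3508] size [0.0905 0.0113] long yaw 49.8 z [0.0325 0.1077 0.126 ]
top [202 288  18  31] 258 c [0.3488 0.2342] size [0.0634 0.008 ] long yaw 20.8 z [0.0311 0.0831 0.0911]
top HI [68 74 54 51] 2063 c [0.7357 0.4672] size [0.0907 0.0906] long yaw 2.2 z [0.136  0.1664 0.1712]
top HI [178 219  52  19] 414 c [0.4864 0.2377] size [0.0899 0.011 ] long yaw 78.8 z [0.1363 0.177  0.1819]
```

View pics/crop1.png

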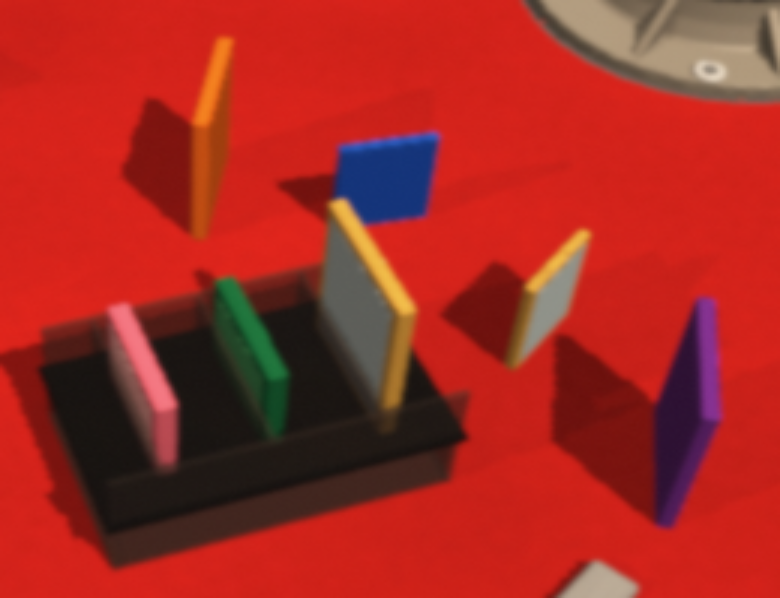

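The crop shows the larger brass mirror standing in the tray's near slot, with the smaller one free on the table. The mirror is at about (0.488, 0.237), width axis yaw 78.6°, top z 0.176. The groove is at about (0.594, -0.208), axis yaw -72.4°. Both match the given sizes. I'll move over the stand first and take a wrist look there.

Emit:
drive_tool(motion=[0.023,0.029,0.008,0,0,0.108,1,0.023,0.029,0.008,0,0,0.108,1,0.023,0.029,0.008,0,0,0.108,1,0.023,0.029,0.008,0,0,0.108,1,0.023,0.029,0.008,0,0,0.108,1])

```text
clock: 0.52
ee_pos: [0.2916, -0.5049, 0.2566]
tool_rot: [-180.0, 0.0, 46.4]
ft_force: [-0.2, -0.2, 1.2]
grip_width: 0.094
grip_force: 0.0
```

```bash
python3 -c "
from h import *
s=env.state();print(s['joint_pos'].round(1),s['ee_pos'],s['tool_rot'],s['qvel'].round(1));print(optics.camera_info('wrist'))"
```

```text
[ 58.2  14.1  -5.4 101.1   1.5  64.9   8.6] [ 0.29162152 -0.50492733  0.25655392] [-1.79965610e+02  6.24628049e-03  4.63524049e+01] [-20.8 -20.  -24.3  13.7   5.    6.2  27.4]
{'fov_y': 58.578860538011995, 'cx': 319.8944524225983, 'cy': 237.2167805332277, 'T_tool_cam': array([[ 2.97597251e-04, -9.74026625e-01, -2.26433314e-01,
         6.49851229e-02],
       [ 9.99998966e-01,  6.08469008e-04, -1.30311245e-03,
         6.93012416e-04],
       [ 1.40704388e-03, -2.26432692e-01,  9.74025798e-01,
        -1.68830535e-01],
       [ 0.00000000e+00,  0.00000000e+00,  0.00000000e+00,
         1.00000000e+00]])}
```

Emit:
drive_tool(motion=[0.023,0.029,0.008,0,0,0.108,1,0.023,0.029,0.008,0,0,0.108,1,0.023,0.029,0.008,0,0,0.108,1,0.023,0.029,0.008,0,0,0.108,1,0.023,0.029,0.008,0,0,0.108,1])

```text
clock: 0.93
ee_pos: [0.4066, -0.3599, 0.2968]
tool_rot: [-180.0, 0.0, 77.3]
ft_force: [1.2, -0.9, -0.1]
grip_width: 0.094
grip_force: 0.0
```

Emit:
drive_tool(motion=[0.023,0.029,0.008,0,0,0.108,1,0.023,0.029,0.008,0,0,0.108,1,0.023,0.029,0.008,0,0,0.108,1,0.023,0.029,0.008,0,0,0.108,1,0.0,0.0,0.0,0,0,0.0,1])

```text
clock: 1.35
ee_pos: [0.5023, -0.239, 0.3299]
tool_rot: [179.8, -0.0, 102.6]
ft_force: [-0.1, 0.3, 0.4]
grip_width: 0.094
grip_force: 0.0
```

```bash
python3 - <<'E'
from h import *
s=env.state();print(s['joint_pos'].round(1),s['ee_pos'],s['tool_rot'])
im,d,W=cloud("wrist");cv2.imwrite("pics/w1.png",im);np.savez("w1.npz",W=W,im=im)
m=(W[...,2]>.03)&(W[...,2]<.07)&(np.hypot(W[...,0]-.594,W[...,1]+.208)<.09)
k,L,st,_=cv2.connectedComponentsWithStats(m.astype(np.uint8))
for i in range(1,k):
    if st[i,4]>80:
        P=W[L==i];t=P[P[:,2]>.046];r=cv2.minAreaRect(t[:,:2].astype(np.float32));print(st[i],r,P[:,2].max())
m=(W[...,2]>.004)&(W[...,2]<.07)&(np.hypot(W[...,0]-.594,W[...,1]+.208)<.09);print(cv2.minAreaRect(W[m][:,:2].astype(np.float32)))
m2=m&(W[...,2]<.03); u=np.array([np.cos(np.radians(17.6)),np.sin(np.radians(17.6))])
P=W[m];q=(P[:,:2]-[.594,-.208])@u
for a in np.arange(-.044,.045,.004):
    z=P[(q>=a)&(q<a+.004),2]
    if len(z): print(round(a+.002,3),len(z),np.percentile(z,[10,50,90]).round(4))
E
```

```text
[ 40.1   9.9 -24.2  97.9   4.1  73.   27.6] [ 0.50227647 -0.23899907  0.32989139] [ 1.79823459e+02 -4.59252451e-02  1.02630154e+02]
[ 415  128   21  125 2090] ((0.6125343441963196, -0.20418038964271545), (0.010755890049040318, 0.1302681416273117), 17.218826293945312) 0.05618779326872453
[ 384  132   14  124 1054] ((0.574293851852417, -0.21627700328826904), (0.009711330756545067, 0.13018155097961426), 17.379070281982422) 0.05659185449340515
((0.5785990953445435, -0.20204733312129974), (0.10390202701091766, 0.15481063723564148), 17.131271362304688)
-0.042 218 [0.006  0.0128 0.0148]
-0.038 408 [0.0133 0.0144 0.0155]
-0.034 401 [0.0134 0.0146 0.0157]
-0.03 396 [0.0134 0.0145 0.0156]
-0.026 649 [0.0137 0.0154 0.0538]
-0.022 852 [0.0139 0.0527 0.0546]
-0.018 274 [0.0512 0.054  0.0552]
-0.014 71 [0.0254 0.0345 0.0426]
-0.01 244 [0.0136 0.0147 0.0161]
-0.006 407 [0.0133 0.0144 0.0155]
-0.002 405 [0.0133 0.0145 0.0156]
0.002 398 [0.0134 0.0146 0.0156]
0.006 432 [0.0134 0.0145 0.0159]
0.01 863 [0.0175 0.0256 0.0335]
0.014 971 [0.0372 0.0453 0.0528]
0.018 463 [0.0529 0.0541 0.0551]
0.022 415 [0.0522 0.0532 0.0544]
0.034 233 [0.0134 0.0146 0.0158]
0.038 233 [0.013  0.0141 0.0153]
```

View pics/w1.png

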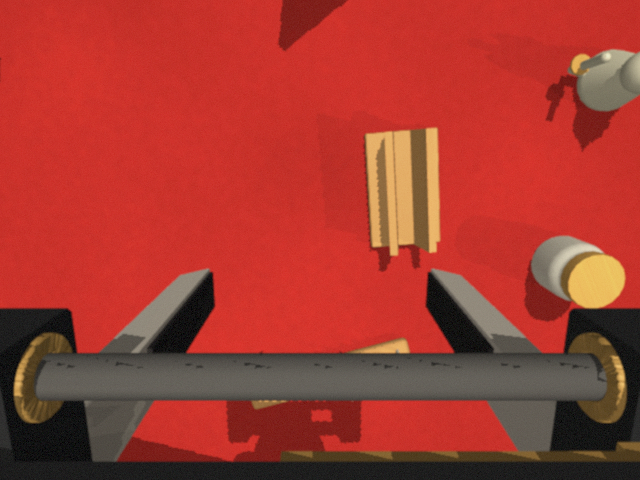

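Wrist view: the stand is at pixels x 366-438, y 127-252, with the groove between the two wall strips near x 400-415. The measured groove centre is (0.5934, -0.2102), axis yaw -72.7°, floor z 0.0145 and mouth top 0.054, which all match the description. On to the mirror.

Emit:
drive_tool(motion=[-0.001,0.0395,0,0,0,-0.042,1,-0.001,0.0395,0,0,0,-0.042,1,-0.001,0.0395,0,0,0,-0.042,1,-0.001,0.0395,0,0,0,-0.042,1,-0.001,0.0395,0,0,0,-0.042,1])

```text
clock: 1.82
ee_pos: [0.4921, -0.0473, 0.3282]
tool_rot: [-180.0, 0.0, 89.5]
ft_force: [1.4, -0.0, 0.1]
grip_width: 0.094
grip_force: 0.0
```

Emit:
drive_tool(motion=[-0.001,0.0395,0,0,0,-0.042,1,-0.001,0.0395,0,0,0,-0.042,1,-0.001,0.0395,0,0,0,-0.042,1,-0.001,0.0395,0,0,0,-0.042,1,-0.001,0.0395,0,0,0,-0.042,1])

```text
clock: 2.23
ee_pos: [0.4875, 0.1501, 0.3283]
tool_rot: [180.0, 0.0, 77.4]
ft_force: [1.3, -0.1, -0.5]
grip_width: 0.0941
grip_force: 0.0
```

Emit:
drive_tool(motion=[0,0,0,0,0,0,1,0,0,0,0,0,0,1,0,0,0,0,0,0,1,0,0,0,0,0,0,1,0,0,0,0,0,0,1])

```text
clock: 2.65
ee_pos: [0.4882, 0.1478, 0.3283]
tool_rot: [-180.0, 0.0, 77.5]
ft_force: [0.2, 0.6, 0.0]
grip_width: 0.0941
grip_force: 0.0
```

```bash
python3 - <<'E'
from h import *
s=env.state();print(s['joint_pos'].round(1),s['ee_pos'],s['tool_rot'],s['ft_force'])
im,d,W=cloud("wrist");cv2.imwrite("pics/w2.png",im)
for a,b in ((.165,.185),(.135,.165),(.11,.13)):
    m=(W[...,2]>a)&(W[...,2]<b)&(np.hypot(W[...,0]-.52,W[...,1]-.22)<.2)
    k,L,st,_=cv2.connectedComponentsWithStats(m.astype(np.uint8))
    for i in range(1,k):
        if st[i,4]>60:
            P=W[L==i];print(a,st[i],cv2.minAreaRect(P[:,:2].astype(np.float32)),np.percentile(P[:,2],[50,98]).round(4))
E
```

```text
[ 13.7   6.9 -40.7 102.4   4.7  72.5 -40.8] [0.48820924 0.14781892 0.32830289] [-1.79989346e+02  2.69849657e-02  7.75443114e+01] [0.23347672 0.63034616 0.04824458]
0.165 [ 283   42   19  130 1906] ((0.48704013228416443, 0.23547063767910004), (0.08966580033302307, 0.010947328992187977), 78.7482681274414) [0.1764 0.1781]
0.135 [298  49   4  60  89] ((0.49662142992019653, 0.2563542127609253), (0.04061641916632652, 0.00044939995859749615), 79.3071517944336) [0.1518 0.1647]
0.135 [301 110   3  53  79] ((0.48845434188842773, 0.2153192013502121), (0.04000861197710037, 0.00038497342029586434), 78.24092864990234) [0.1512 0.1646]
0.11 [ 426   66   23   99 1840] ((0.6032717823982239, 0.20682621002197266), (0.0793507993221283, 0.013281220570206642), 78.87774658203125) [0.126  0.1279]
0.11 [ 359   70   17   99 1560] ((0.5439640879631042, 0.21656079590320587), (0.07942100614309311, 0.012682300060987473), 78.38583374023438) [0.1263 0.128 ]
0.11 [308 306  25  33 411] ((0.4655756652355194, 0.04167243093252182), (0.03341597691178322, 0.010645442642271519), 48.683868408203125) [0.12   0.1219]
```

View pics/w2.png

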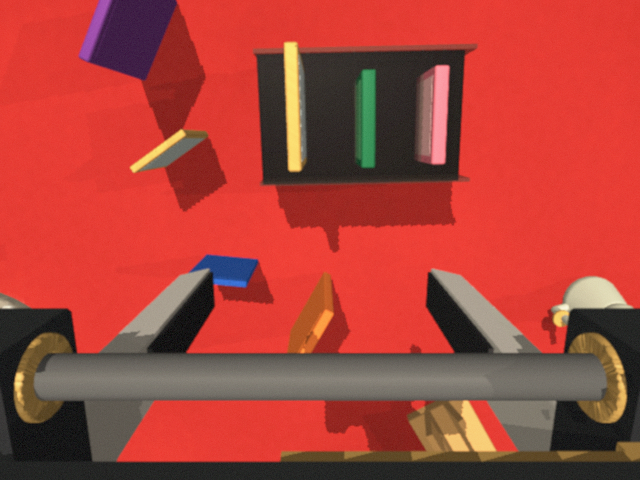

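Wrist view: the mirror's top edge is at pixels (283-302, 42-172), green palette at (366,118), rose at (433,115). Mirror top centre is (0.487, 0.2355), yaw 78.7°, top z about 0.176, and its size matches at 90 x 11. Next I descend and grip.

Emit:
drive_tool(motion=[0,0.029,-0.018,0,0,0.007,1,-0.001,0.029,-0.018,0,0,0.007,1,0,0.0297,-0.018,0,0,0.007,1,0,0,-0.018,0,0,0,1,0,0,-0.018,0,0,0,1])

```text
clock: 3.12
ee_pos: [0.4867, 0.2382, 0.2376]
tool_rot: [-180.0, -0.0, 79.0]
ft_force: [0.2, 0.2, -0.5]
grip_width: 0.0941
grip_force: 0.0
```

Emit:
drive_tool(motion=[0,0,-0.02,0,0,0,1,0,0,-0.02,0,0,0,1,0,0,-0.017,0,0,0,1,0,0,0,0,0,0,1,0,0,0,0,0,0,1])

```text
clock: 3.53
ee_pos: [0.4869, 0.2364, 0.1813]
tool_rot: [-179.9, 0.0, 78.8]
ft_force: [0.2, -0.1, -0.3]
grip_width: 0.0939
grip_force: 0.0
```

Emit:
drive_tool(motion=[0,0,-0.012,0,0,0,1,0,0,-0.012,0,0,0,1,0,0,-0.006,0,0,0,1,0,0,0,0,0,0,1,0,0,0,0,0,0,1], force=20)

```text
clock: 3.95
ee_pos: [0.4868, 0.2371, 0.1513]
tool_rot: [-180.0, 0.0, 78.9]
ft_force: [0.2, 0.1, 0.1]
grip_width: 0.0938
grip_force: 0.0
```

Emit:
drive_tool(motion=[0,0,0,0,0,0,0,0,0,0,0,0,0,0,0,0,0,0,0,0,0,0,0,0,0,0,0,0,0,0,0,0,0,0,0])

```text
clock: 4.37
ee_pos: [0.4871, 0.2371, 0.1517]
tool_rot: [180.0, -0.0, 78.9]
ft_force: [1.0, 0.7, 0.4]
grip_width: 0.0635
grip_force: 0.0
```

Emit:
drive_tool(motion=[0,0,0,0,0,0,0,0,0,0,0,0,0,0,0,0,0,0,0,0,0,0,0,0,0,0,0,0,0,0,0,0,0,0,0])

```text
clock: 4.78
ee_pos: [0.487, 0.2371, 0.1515]
tool_rot: [-180.0, -0.0, 78.9]
ft_force: [-0.2, -0.6, -0.5]
grip_width: 0.0308
grip_force: 0.0
```

Emit:
drive_tool(motion=[0,0,0,0,0,0,0,0,0,0,0,0,0,0,0,0,0,0,0,0,0,0,0,0,0,0,0,0,0,0,0,0,0,0,0])

```text
clock: 5.2
ee_pos: [0.487, 0.2371, 0.1514]
tool_rot: [-180.0, 0.0, 78.9]
ft_force: [-0.4, -0.7, 0.2]
grip_width: 0.0096
grip_force: 20.0
```

Emit:
drive_tool(motion=[0,0,0.004,0,0,0,0,0,0,0.008,0,0,0,0,0,0,0.008,0,0,0,0,0,0,0.008,0,0,0,0,0,0,0,0,0,0,0])

```text
clock: 5.62
ee_pos: [0.4878, 0.2376, 0.1816]
tool_rot: [179.9, -0.1, 78.9]
ft_force: [0.0, 1.4, -1.5]
grip_width: 0.0103
grip_force: 20.0
```

The mirror is gripped and rising. I'll lift it clear and then carry it across.

Emit:
drive_tool(motion=[0,0,0.016,0,0,0,0,0,0,0.016,0,0,0,0,0,0,0.016,0,0,0,0,0,0,0.016,0,0,0,0,0,0,0.01,0,0,0,0])

```text
clock: 6.03
ee_pos: [0.4873, 0.2373, 0.2551]
tool_rot: [179.9, -0.0, 78.9]
ft_force: [0.3, 0.4, -0.7]
grip_width: 0.01
grip_force: 20.0
```

Emit:
drive_tool(motion=[0.003,-0.01,0,0,0,0.01,0,0.006,-0.024,0,0,0,0.03,0,0.006,-0.026,0,0,0,0.03,0,0.006,-0.026,0,0,0,0.03,0,0.006,-0.026,0,0,0,0.03,0])

```text
clock: 6.45
ee_pos: [0.514, 0.1238, 0.2534]
tool_rot: [180.0, 0.0, 86.4]
ft_force: [0.4, 0.2, -1.6]
grip_width: 0.0101
grip_force: 20.0
```

Emit:
drive_tool(motion=[0.006,-0.026,0,0,0,0.03,0,0.006,-0.026,0,0,0,0.03,0,0.006,-0.026,0,0,0,0.03,0,0.006,-0.026,0,0,0,0.03,0,0.006,-0.026,0,0,0,0.03,0])

```text
clock: 6.87
ee_pos: [0.544, -0.0064, 0.2534]
tool_rot: [-180.0, 0.0, 95.0]
ft_force: [0.1, 0.8, -1.2]
grip_width: 0.0103
grip_force: 20.0
```

Emit:
drive_tool(motion=[0.006,-0.026,0,0,0,0.03,0,0.006,-0.026,0,0,0,0.03,0,0.006,-0.026,0,0,0,0.03,0,0.006,-0.026,0,0,0,0.03,0,0.006,-0.026,0,0,0,0.03,0])

```text
clock: 7.28
ee_pos: [0.574, -0.1364, 0.2534]
tool_rot: [-180.0, 0.0, 103.6]
ft_force: [1.1, -0.6, -0.9]
grip_width: 0.01
grip_force: 20.0
```

Emit:
drive_tool(motion=[0.006,-0.025,0,0,0,0.03,0,0.006,-0.022,0,0,0,0.03,0,0.003,-0.01,0,0,0,0.01,0,0,0,0,0,0,0,0,0,0,0,0,0,0,0])

```text
clock: 7.7
ee_pos: [0.5888, -0.1913, 0.2532]
tool_rot: [-180.0, -0.0, 107.5]
ft_force: [0.1, -0.2, -1.1]
grip_width: 0.0097
grip_force: 20.0
```

```bash
python3 - <<'E'
from h import *
s=env.state();print(s['joint_pos'].round(1),s['ee_pos'],s['tool_rot'],s['ft_force'],s['grip_width'])
im,d,W=cloud("scene");cv2.imwrite("pics/s3.png",im)
im,d,W=cloud("top");np.savez("t3.npz",W=W,im=im)
E
```

```text
[ 39.   20.9 -34.7  95.3  12.7  67.8  18.7] [ 0.5888399  -0.19134866  0.25315956] [-1.79987491e+02 -4.87809172e-02  1.07475753e+02] [ 0.05449797 -0.15589544 -1.11846516] 0.009704211284712279
```

View pics/s3.png

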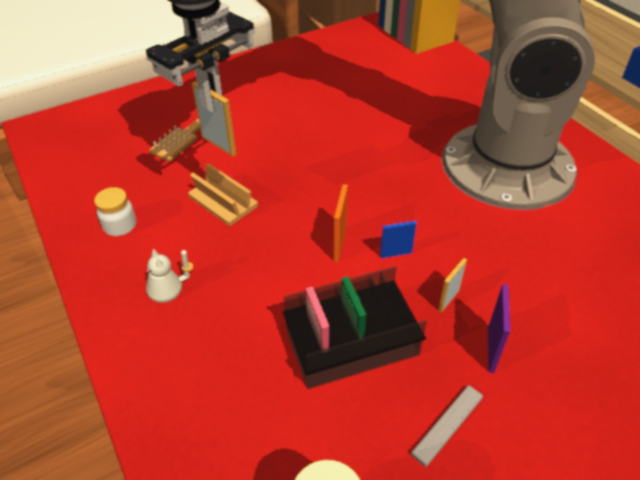

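The scene view shows the mirror held upright at (216,120), next to the stand at (223,193). Both palettes stand in the tray at (317,318) and (353,307). Next I align and descend to just above the stand, then check the mirror's lower edge.

Emit:
drive_tool(motion=[0.002,-0.009,-0.01,0,0,0,0,0.0026,-0.01,-0.016,0,0,0,0,0,0,-0.02,0,0,0,0,0,0,-0.02,0,0,0,0,0,0,-0.01,0,0,0,0])

```text
clock: 8.22
ee_pos: [0.5921, -0.2114, 0.1736]
tool_rot: [-179.8, -0.1, 107.5]
ft_force: [-0.2, 1.0, -1.5]
grip_width: 0.0095
grip_force: 20.0
```

Emit:
drive_tool(motion=[0,0,0,0,0,0,0,0,0,0,0,0,0,0,0,0,0,0,0,0,0,0,0,0,0,0,0,0,0,0,0,0,0,0,0])

```text
clock: 8.63
ee_pos: [0.594, -0.2111, 0.1784]
tool_rot: [179.9, 0.1, 107.5]
ft_force: [-0.3, 0.3, -1.5]
grip_width: 0.0098
grip_force: 20.0
```

```bash
python3 - <<'E'
from h import *
s=env.state();print(s['ee_pos'],s['tool_rot'],s['ft_force'])
g=np.array([.5934,-.2102]);a=np.radians(17.3);u=np.array([np.cos(a),np.sin(a)]);l=np.array([-u[1],u[0]])
for n in ("scene","wrist"):
    im,d,W=cloud(n);cv2.imwrite(f"pics/{n}4.png",im)
    q=(W[...,:2]-g)@u;w=(W[...,:2]-g)@l;z=W[...,2]
    for z0 in np.arange(.06,.17,.01):
        m=(np.abs(q)<.03)&(np.abs(w)<.08)&(z>z0)&(z<z0+.01)
        if m.sum()>15: print(n,round(z0,2),m.sum(),"q",np.percentile(q[m],[5,50,95]).round(4),"w",np.percentile(w[m],[1,99]).round(4))
E
```

```text
[ 0.5940497  -0.21105027  0.17842788] [1.79940727e+02 5.40379907e-02 1.07526823e+02] [-0.29249672  0.25224359 -1.54579528]
scene 0.08 58 q [-0.0003  0.0051  0.007 ] w [-0.045   0.0427]
scene 0.09 117 q [0.001  0.0059 0.0076] w [-0.0459  0.0435]
scene 0.1 119 q [0.0007 0.0056 0.0076] w [-0.048   0.0432]
scene 0.11 113 q [0.     0.0056 0.0072] w [-0.0458  0.0436]
scene 0.12 128 q [-0.0003  0.0059  0.0077] w [-0.0441  0.0436]
scene 0.13 120 q [-0.0005  0.0057  0.0079] w [-0.0458  0.0428]
scene 0.14 121 q [0.0014 0.0057 0.0075] w [-0.0465  0.0429]
scene 0.15 132 q [0.001  0.0056 0.0077] w [-0.0463  0.0432]
scene 0.16 97 q [-0.0012  0.0055  0.0073] w [-0.0439  0.0426]
scene 0.17 118 q [-0.0008  0.0057  0.0148] w [-0.0459  0.0441]
wrist 0.09 22 q [-0.0038 -0.0001  0.0037] w [0.0417 0.0424]
wrist 0.1 27 q [-0.0043 -0.0003  0.004 ] w [0.0408 0.0425]
wrist 0.11 31 q [-0.0041 -0.0003  0.0037] w [0.0414 0.0425]
wrist 0.12 35 q [-0.0044 -0.0003  0.004 ] w [0.0404 0.0424]
wrist 0.13 39 q [-0.0042  0.0002  0.0041] w [0.0409 0.0425]
wrist 0.14 42 q [-0.0044 -0.      0.0044] w [0.0405 0.0425]
wrist 0.15 49 q [-0.0043  0.0002  0.004 ] w [0.041  0.0425]
wrist 0.16 77 q [-0.0075  0.0002  0.0082] w [0.0064 0.0425]
wrist 0.17 373 q [-0.0142  0.001   0.0145] w [0.0065 0.0425]
```

The mirror is vertical and centred over the groove to within 1 mm. The foot is about 69 mm above the groove floor, so I descend.

Emit:
drive_tool(motion=[0,0,-0.01,0,0,0,0,0,0,-0.015,0,0,0,0,0,0,-0.015,0,0,0,0,0,0,-0.012,0,0,0,0,0,0,-0.008,0,0,0,0])

```text
clock: 9.15
ee_pos: [0.5929, -0.2108, 0.1157]
tool_rot: [-179.9, -0.1, 107.5]
ft_force: [-0.0, -0.4, -0.9]
grip_width: 0.0098
grip_force: 20.0
```

Emit:
drive_tool(motion=[0,0,-0.003,0,0,0,0,0,0,0,0,0,0,0,0,0,0,0,0,0,0,0,0,0,0,0,0,0,0,0,0,0,0,0,0])

```text
clock: 9.57
ee_pos: [0.594, -0.211, 0.1152]
tool_rot: [180.0, 0.0, 107.5]
ft_force: [0.2, 0.3, -1.3]
grip_width: 0.0103
grip_force: 20.0
```

Emit:
drive_tool(motion=[0,0,-0.001,0,0,0,0,0,0,-0.001,0,0,0,0,0,0,-0.001,0,0,0,0,0,0,0,0,0,0,0,0,0,0,0,0,0,0])

```text
clock: 9.98
ee_pos: [0.5936, -0.2109, 0.1114]
tool_rot: [-180.0, -0.0, 107.5]
ft_force: [-0.1, -0.4, -1.4]
grip_width: 0.0099
grip_force: 20.0
```

Emit:
drive_tool(motion=[0,0,-0.0005,0,0,0,0,0,0,-0.0005,0,0,0,0,0,0,-0.0005,0,0,0,0,0,0,0,0,0,0,0,0,0,0,0,0,0,0])

```text
clock: 10.4
ee_pos: [0.5935, -0.2109, 0.1099]
tool_rot: [-180.0, -0.0, 107.5]
ft_force: [-0.0, 0.1, -1.5]
grip_width: 0.0099
grip_force: 20.0
```

Emit:
drive_tool(motion=[0,0,-0.0005,0,0,0,0,0,0,-0.0005,0,0,0,0,0,0,0,0,0,0,0,0,0,0,0,0,0,0,0,0,0,0,0,0,0])

```text
clock: 10.82
ee_pos: [0.5937, -0.2109, 0.1095]
tool_rot: [180.0, 0.0, 107.5]
ft_force: [-1.5, 1.2, 6.2]
grip_width: 0.0097
grip_force: 20.0
```

The foot is on the floor: 6 N upward at TCP z 0.1095, as predicted. Release gently, opening a little at a time.

Emit:
drive_tool(motion=[0,0,0,0,0,0,0.13,0,0,0,0,0,0,0.16,0,0,0,0,0,0,0.2,0,0,0,0,0,0,0.24,0,0,0,0,0,0,0.28])

```text
clock: 11.23
ee_pos: [0.5936, -0.2109, 0.1089]
tool_rot: [-180.0, -0.0, 107.5]
ft_force: [-0.3, -0.6, 0.2]
grip_width: 0.0254
grip_force: 0.0
```

Emit:
drive_tool(motion=[0,0,0,0,0,0,0.28,0,0,0,0,0,0,0.28,0,0,0,0,0,0,0.28,0,0,0,0,0,0,0.28,0,0,0,0,0,0,0.28])

```text
clock: 11.65
ee_pos: [0.5936, -0.2109, 0.109]
tool_rot: [-180.0, -0.0, 107.5]
ft_force: [0.2, 0.2, 0.4]
grip_width: 0.0266
grip_force: 0.0
```

```bash
cat > prof.py <<'E'
from h import *
s=env.state();print(s['clock'],s['ee_pos'],s['ft_force'],s['grip_width'])
g=np.array([.5934,-.2102]);a=np.radians(17.3);u=np.array([np.cos(a),np.sin(a)]);l=np.array([-u[1],u[0]])
for n in ("scene","wrist"):
    im,d,W=cloud(n);cv2.imwrite(f"pics/{n}{s['clock']:.1f}.png",im)
    q=(W[...,:2]-g)@u;w=(W[...,:2]-g)@l;z=W[...,2]
    for z0 in (.06,.07,.08,.09,.1,.11,.12,.13):
        m=(np.abs(q)<.06)&(np.abs(w)<.08)&(z>z0)&(z<z0+.01)
        if m.sum()>15: print(n,round(z0,2),m.sum(),"q",np.percentile(q[m],[5,50,95]).round(4),"w",np.percentile(w[m],[1,99]).round(4))
E
python3 prof.py
```

```text
11.65 [ 0.59357259 -0.21090337  0.10895833] [0.176989   0.18248382 0.41648198] 0.026583671572859596
scene 0.06 107 q [0.0018 0.0056 0.0072] w [-0.0428  0.043 ]
scene 0.07 112 q [0.0003 0.0053 0.0073] w [-0.0446  0.0422]
scene 0.08 72 q [-0.0015  0.005   0.0072] w [-0.0469  0.0431]
scene 0.09 75 q [-0.0004  0.0052  0.0071] w [-0.045   0.0443]
scene 0.1 93 q [-0.0008  0.0053  0.0226] w [-0.0463  0.0434]
scene 0.11 128 q [-0.0176  0.0059  0.0255] w [-0.0438  0.0439]
scene 0.12 161 q [-0.0218  0.0051  0.0261] w [-0.0462  0.0429]
scene 0.13 201 q [-0.0177  0.0017  0.0255] w [-0.0139  0.0427]
wrist 0.06 40 q [-0.0046 -0.0007  0.0034] w [0.0414 0.0428]
wrist 0.07 42 q [-0.0044 -0.0002  0.004 ] w [0.0407 0.0428]
wrist 0.08 45 q [-0.0045 -0.0002  0.0039] w [0.0414 0.0428]
wrist 0.09 96 q [-0.0158 -0.001   0.0145] w [-0.0087  0.0428]
wrist 0.1 522 q [-0.0219  0.0003  0.0213] w [-0.0084  0.0427]
wrist 0.11 730 q [-0.0235  0.0002  0.023 ] w [-0.0086  0.0427]
wrist 0.12 1030 q [-0.023  -0.001   0.0228] w [-0.0378  0.0427]
wrist 0.13 6003 q [-0.0153 -0.0001  0.0149] w [-0.0454  0.0422]
```

The mirror stands upright on the groove floor by itself, free of the fingers. I'll open a little more and withdraw straight up.

Emit:
drive_tool(motion=[0,0,0,0,0,0,0.4,0,0,0,0,0,0,0.5,0,0,0.004,0,0,0,0.5,0,0,0.008,0,0,0,0.5,0,0,0.012,0,0,0,0.5])

```text
clock: 12.17
ee_pos: [0.5932, -0.2108, 0.1331]
tool_rot: [-179.9, -0.0, 107.5]
ft_force: [0.3, 0.4, 0.5]
grip_width: 0.047
grip_force: 0.0
```

Emit:
drive_tool(motion=[0,0,0.015,0,0,0,0.5,0,0,0.02,0,0,0,0.5,0,0,0.02,0,0,0,0.5,0,0,0.02,0,0,0,0.5,0,0,0.02,0,0,0,0.5])

```text
clock: 12.58
ee_pos: [0.5937, -0.2108, 0.2304]
tool_rot: [180.0, 0.0, 107.5]
ft_force: [1.1, 0.5, -0.5]
grip_width: 0.0471
grip_force: 0.0
```

Emit:
drive_tool(motion=[0,0,0.01,0,0,0,0.5,0,0,0,0,0,0,0.5,0,0,0,0,0,0,0.5,0,0,0,0,0,0,0.5,0,0,0,0,0,0,0.5])

```text
clock: 13.0
ee_pos: [0.593, -0.2108, 0.2367]
tool_rot: [-179.9, -0.1, 107.5]
ft_force: [-0.6, -0.3, -0.8]
grip_width: 0.0469
grip_force: 0.0
```

```bash
python3 prof.py; ls pics
```

```text
13.0 [ 0.5929918  -0.21084166  0.23674347] [-0.59940665 -0.25386936 -0.79582258] 0.04691323737179052
scene 0.06 108 q [-0.0015  0.0055  0.0072] w [-0.0489  0.0435]
scene 0.07 108 q [0.     0.0056 0.0072] w [-0.0449  0.0419]
scene 0.08 110 q [0.0005 0.0055 0.0071] w [-0.0455  0.0444]
scene 0.09 110 q [0.0008 0.0052 0.0071] w [-0.0451  0.0435]
scene 0.1 122 q [-0.0002  0.0053  0.0073] w [-0.0479  0.0447]
scene 0.11 120 q [-0.0005  0.0053  0.007 ] w [-0.0427  0.045 ]
scene 0.12 124 q [-0.0004  0.0053  0.0069] w [-0.0445  0.0444]
scene 0.13 186 q [-0.0035  0.0019  0.0059] w [-0.0464  0.0423]
wrist 0.12 62 q [-0.004   0.0049  0.0051] w [-0.0399  0.0427]
wrist 0.13 2063 q [-0.0052 -0.0005  0.0042] w [-0.0455  0.0421]
crop1.png
s3.png
scene0.png
scene11.7.png
scene13.0.png
scene4.png
top0.png
w1.png
w2.png
wrist11.7.png
wrist13.0.png
wrist4.png
```

```bash
cp $(ls -t pics/scene1*.png | head -1) pics/final.png
```

```text
(no output)
```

View pics/final.png

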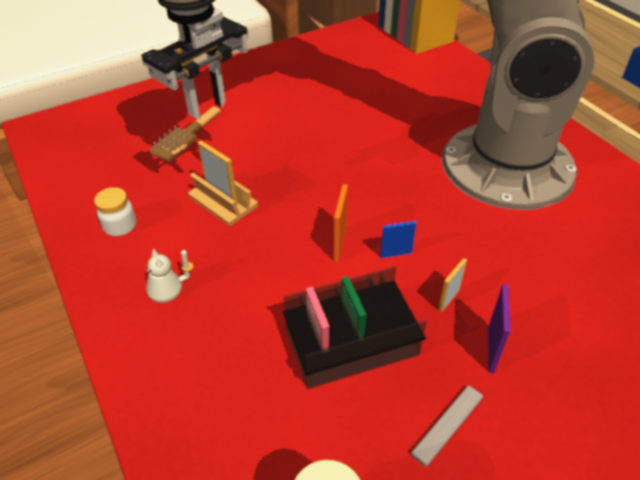

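The mirror stands in the middle of the stand's groove at (217,173). Both palettes are still in the tray at (317,318) and (353,307), and the gripper is clear. Handing in.

```bash
python3 -c "
from bench import env
print(env.job_done())"
```

```text
the job is handed in; nothing more can be done
None
```

The mirror stands upright on the groove floor, centred in the bamboo stand to within about 1–2 mm; the gripper is clear, both palettes are still in their slots, and the job was handed in at about 13 s of the allowed 38 s.

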